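# Point out the loose clip on the food box, then press it shut

### The arm

A 6-joint arm with a two-finger parallel gripper is mounted at the origin on the work surface. World frame = base frame: x ahead of the robot, y to its left, z up, the work surface at z = 0. Lengths are in mm, angles in rad, forces in N, time in s.
With the tool pointing down it reaches from about 300 to 775 mm from the base axis. Payload 14.6 kg.
Tool frame: the origin (TCP) lies between the finger pads, 19 mm behind the fingertips; this is the grasp point; z points along the fingers, y is the line along which they close (so a half turn about z gives the same grasp; the last joint's range is limited). The gripper opens to 94 mm and grips with 3 to 60 N. Pads are 16 mm wide; open, the fingers measure 119 mm over their backs; the gripper's body (75 mm by 177 mm) begins 78 mm behind the grasp point.
Start: joints at [-1.393, 0.3, 1.521, -0, 1.321, -0.067], TCP at [133.293, -533.594, 224.246] pointing down, gripper open.
Joint ranges: [-3.03, 3.03], [-0.79, 2.21], [0.23, 2.52], [-1.04, 4.18], [0, 3.07], [-2.55, 2.55]. Speed limits (rad/s): [2.22, 2.22, 2.57, 3.14, 3.14, 3.14].

### API

Orientations are given as [roll, pitch, yaw] about the fixed x, y, z axes, in that order (R = Rz(yaw) Ry(pitch) Rx(roll)).
In Python, from cell import manip, viewer gives the robot as it stands. The module is installed in compiled form; this text tells all that it offers.
- The arm moves only by the tool move_arm, never from a script. Its argument "moves" is a list of rows, each a list of 4 numbers: the shift along the tool's x, y, z in m, then the turn about the tool's z in rad. A call has 1 to 12 rows; each row is the pose to reach, as a shift and turn from the pose commanded when the call began, along the tool's axes at that moment; what a row does not reach only later rows make up. A row lasts 1/10 s, in which the tool goes at most 50 mm and 8.59 degrees, less where a joint would pass 70% of its speed; a pose out of reach is approached as far as the arm can. A call with a gripper value outside its range is refused whole. "jaw" is the finger opening in m, from 0 to 0.094, set as the call begins (left out, the last holds). The fingers move at their own pace and stop on an object; "squeeze" is the grip in N (left out, the last holds). Time passes only in rows, so rows that repeat a pose let the fingers close. It gives the time, the measured TCP pose, the force, the opening and the grip force at its end, in the units of the state.
- manip.read_state(): the state, without advancing time (a new reading comes with each control period).
- viewer.camera(name): name is "scene" or "top"; returns a dict with "frame" (400x640x3 uint8, blue, green, red), "z_map" (400x640 float32, mm along the optical axis (not along the pixel's ray), 0 where there is no reading), "fx", "fy", "cx", "cy" (pixels), "origin" and "orientation" of the camera in the world. Camera axes: x right, y down, z forward; pixel columns grow to the right and rows downward; lengths in mm; the calibration is good to about 2 mm. A picture is of the moment at which its call begins.
- manip.sign_off(): hands the job in; it is judged then, once.
The state is a dict: "clock": time; "joints": joint angles; "qd": joint speeds; "effort": joint torques, N m; "eef_pos": TCP position; "eef_rot": TCP orientation; "wrist_force": force on the tool from outside, world axes, zero at the start; "moment": the same for the moment, N m; "finger_gap": finger opening in mm; "finger_force": force on a finger pad.
Only numpy, scipy, OpenCV 4.12 (cv2) and the standard library are available. Lean on these libraries where they do the work, as an engineer would, in place of code of your own. Each camera call takes 0.05 s, during which the arm holds its last target. There are 200 camera calls.

### The job

One of the four clips on the round food box has been left standing open: first point it out, holding closed fingertips a finger's breadth or two straight above its raised free edge for two seconds without touching anything. Then press that clip down until it lies flat on the lid like the other three, and move clear. Push only: do not pick up, lift or shift the box, do not lift the clip further, and leave the other clips and everything else on the slab untouched.

Things in the scene. Friction and masses are not known exactly. Their poses are not given: they have to be found in the camera images.
- food_box: Round white plastic food box with its lid on, full of food (about 0.8 kg), standing loose on the slab: 172 mm diameter below, lid 184 mm diameter, flat lid top 70 mm above the slab. Origin: centre of the underside, z up; x points to the hinge of the open clip.
- open_clip (a joint): Angle in rad of the clip that stands open. 0: flat on the lid and shut; grows as it rises; it starts at 0.55 to 0.85. Stiff hinge: it stays at whatever angle it is left; pushing its free edge down takes about 1 to 2 N. A grey plastic flap 42 mm wide, 42 mm long, 5 mm thick, hinged at the lid's rim and folding inwards over the lid.
- open_clip_edge (a point): Middle of the free edge of the open clip, on its top face; 42 mm from the hinge and moving with the clip.
- open_clip_hinge (a point): Middle of the hinged edge of the open clip, on its top face, at the lid's rim, about 76 mm above the slab and 94 mm from the box's axis. When shut, the clip's top is level at that height. The shut clip lies from here 42 mm straight towards the box's axis.
- shut_clip_1: A clip like the open one, but shut, a quarter turn counter-clockwise (seen from above) from it round the lid. Origin: middle of its hinge line, 94 mm from the box's axis, 73.5 mm above the slab; its x points outwards, z up.
- shut_clip_2: A clip like the open one, but shut, half a turn counter-clockwise (seen from above) from it round the lid. Origin: middle of its hinge line, 94 mm from the box's axis, 73.5 mm above the slab; its x points outwards, z up.
- shut_clip_3: A clip like the open one, but shut, three quarters of a turn counter-clockwise (seen from above) from it round the lid. Origin: middle of its hinge line, 94 mm from the box's axis, 73.5 mm above the slab; its x points outwards, z up.
- tumbler_1: One of three loose, empty glass tumblers standing close round the food box, 64 mm diameter at the rim, 100 mm tall. Origin: centre of the underside.
- tumbler_2: One of three loose, empty glass tumblers standing close round the food box, 64 mm diameter at the rim, 100 mm tall. Origin: centre of the underside.
- tumbler_3: One of three loose, empty glass tumblers standing close round the food box, 64 mm diameter at the rim, 100 mm tall. Origin: centre of the underside.
- colander: Red plastic colander, loose, 210 mm rim diameter, 85 mm tall, on the left. Origin: centre of the underside.
- cooker_lid: Aluminium pressure cooker lid, loose, 220 mm diameter, 60 mm tall at its weight, black handle reaching 190 mm from its centre towards its -x; on the right. Origin: centre of the underside.
- mug: White mug, loose, 80 mm diameter, 85 mm tall, on the right; its handle points away from the robot. Origin: centre of the underside.
- spoon: Wooden spoon, loose, 240 mm long along its x, lying at the right near the robot. Origin: underside, near the middle.
Not all that is in view belongs to the job. There is more than one size of the food_box; the job needs the largest.

How it is judged (in metres and radians):
On the way, in this order (a step that is already met when the one before it is completed fails the run):
1. the tool point is held still just above the free edge of the open clip, touching nothing, the clip still open (horizontal distance between the grasp point and open_clip_edge below 0.03 m and distance between the grasp point and open_clip_edge below 0.07 m and value of joint open_clip above 0.45 rad and contact force between each of the fingers, the arm and anything else below 0.1 N), for 1.5 s.
2. the open clip is pressed flat (value of joint open_clip below 0.08 rad), for 0.2 s.
At the end, for the whole second after the job is handed in: The clip lies within 0.08 rad of flat, as do the other three; the box is level (0.05 rad), at rest, within 30 mm of its start, every bystander within 20 mm. Before pressing, the TCP stayed within 30 mm sideways and 70 mm in all of the raised edge for 1.5 s, touching nothing (value of joint open_clip below 0.08 rad and distance of food_box from where it was at the start of the episode below 0.03 m and angle between food_box's own z axis and vertical below 0.05 rad and linear speed of food_box below 0.01 m/s and angle between each of shut_clip_1, shut_clip_2, shut_clip_3's own z axis and vertical below 0.08 rad and distance of each of tumbler_1, tumbler_2, tumbler_3, colander, cooker_lid, mug, spoon from where it was at the start of the episode below 0.02 m).
It fails at once if the food box is lifted or tipped (height (world z) of food_box above 0.01 m or angle between food_box's own z axis and vertical above 0.15 rad).
It fails at once if the food box is shoved more than 30 mm (distance of food_box from where it was at the start of the episode above 0.03 m).
It fails at once if the open clip is lifted further open (value of joint open_clip above 1 rad).
It fails at once if one of the shut clips is touched or opened (contact force between any of the arm, the fingers and shut_clip_1 above 0.5 N or contact force between any of the arm, the fingers and shut_clip_2 above 0.5 N or contact force between any of the arm, the fingers and shut_clip_3 above 0.5 N or angle between any of shut_clip_1, shut_clip_2, shut_clip_3's own z axis and vertical above 0.15 rad).
It fails at once if a bystander is touched or moved (distance of any of tumbler_1, tumbler_2, tumbler_3, colander, cooker_lid, mug, spoon from where it was at the start of the episode above 0.02 m or contact force between any of the arm, the fingers and tumbler_1 above 0.5 N or contact force between any of the arm, the fingers and tumbler_2 above 0.5 N or contact force between any of the arm, the fingers and tumbler_3 above 0.5 N or contact force between any of the arm, the fingers and colander above 0.5 N or contact force between any of the arm, the fingers and cooker_lid above 0.5 N or contact force between any of the arm, the fingers and mug above 0.5 N or contact force between any of the arm, the fingers and spoon above 0.5 N).
It also fails if it takes over 40 s, if anything falls off the work surface, if the arm or the gripper's body presses on something with over 40 N, if the wrist force passes 120 N, or if a joint passes its speed limit or range.

## Working session

There is one attempt and no reset: what is moved stays moved. The work goes in short steps, Python scripts to look and compute and a tool call to move; the robot and the scene stay as the last step left them, time stands still between calls to the robot, and variables do not carry over. Pictures are saved under pics/ and viewed, at most 10 in all, crops included, and the job is handed in when it is done.

Besides the shell and the picture viewer there is one more tool, called after "Call:" as name(argument=value, ...), one argument or row to a line, values as JSON. move_arm: Moves the arm, as the interface text tells. Its arguments: {"type":"object","properties":{"moves":{"type":"array"},"jaw":{"type":"number"},"squeeze":{"type":"number"}},"required":["moves"]}

```bash
mkdir -p pics; cat > h.py <<'E'
import numpy as np, cv2
from scipy.spatial.transform import Rotation as R
from cell import manip, viewer
def cloud(c):
    z=c["z_map"].astype(float); v,u=np.mgrid[:400,:640]
    p=np.stack([(u-c["cx"])/c["fx"]*z,(v-c["cy"])/c["fy"]*z,z],-1)
    o=np.array(c["orientation"],float)
    M=o if o.shape==(3,3) else R.from_euler('xyz',o).as_matrix()
    return p@M.T+np.array(c["origin"])
E
python3 - <<'E'
from h import *
for n in("top","scene"):
    c=viewer.camera(n); np.savez(n,**c); cv2.imwrite(f"pics/{n}.png",c["frame"])
    print(n,c["origin"],c["orientation"],c["fx"])
    P=cloud(c); print(np.round(P[200,320]),np.round(P[350,320]))
print(manip.read_state())
E
```

```text
top [ 193.03475991  -41.75330052 1630.01399391] [-2.96144565 -0.00345316 -1.55893988] 514.985179314328
[485. -46.   4.] [ 52. -49. 303.]
scene [1316.87086007  805.6874637   950.80774982] [-2.20207683  0.02381818  2.34306781] 459.32949885202765
[413. -98.   3.] [890. 367.  90.]
{'clock': 0.1, 'joints': array([-1.39262298e+00,  3.00404475e-01,  1.52153582e+00, -1.42899435e-05,
        1.32067818e+00, -6.66135235e-02]), 'qd': array([-0.00057391, -0.00030365, -0.00166726, -0.00027287, -0.00090898,
        0.0018571 ]), 'effort': array([ 7.82303487e-04, -5.32645619e+01, -3.53286195e+01,  7.09365914e-02,
        2.34462053e-02, -4.89072829e-05]), 'eef_pos': array([ 133.24005283, -533.39213196,  223.74200473]), 'eef_rot': array([-3.14056818e+00, -5.44723182e-05,  2.44790387e-01]), 'wrist_force': array([0.85696953, 0.20351018, 0.43097236]), 'moment': array([ 0.00501054, -0.07999374, -0.03262944]), 'finger_force': 0.0, 'finger_gap': 93.95814054061299}
```

View pics/top.png

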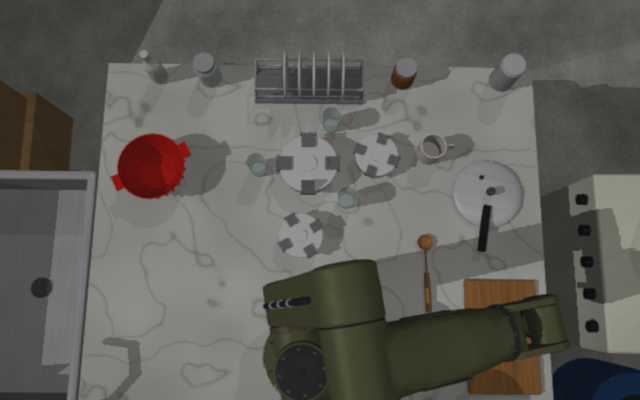

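View pics/scene.png

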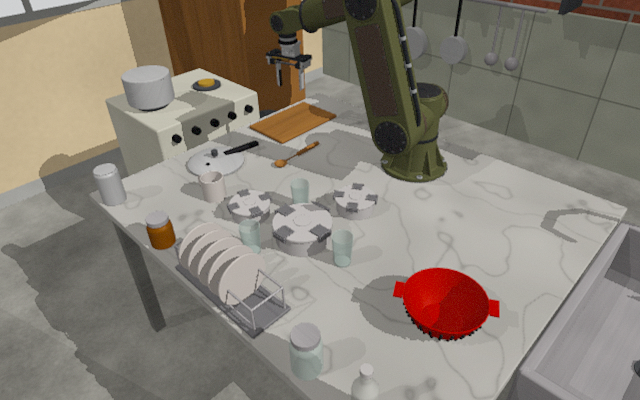

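The largest box is at about (308,163) in the top view and (302,228) in the scene view. Tumblers stand at (331,118), (257,164) and (347,197) in the top view. Next I'll take enlarged crops and heights.

```bash
python3 - <<'E'
from h import *
t=dict(np.load("top.npz"));s=dict(np.load("scene.npz"))
a=cv2.resize(t["frame"][100:225,240:370],None,fx=3.8,fy=3.8,interpolation=cv2.INTER_CUBIC)
b=cv2.resize(s["frame"][180:270,230:360],None,fx=3.8,fy=3.8,interpolation=cv2.INTER_CUBIC)
b=cv2.copyMakeBorder(b,0,a.shape[0]-b.shape[0],0,0,0)if b.shape[0]<a.shape[0] else b
cv2.imwrite("pics/ct.png",a[:, :400*2]);cv2.imwrite("pics/cs.png",b)
for c,n in((t,"top"),(s,"scene")):
    P=cloud(c).reshape(-1,3)
    z=P[:,2]
    m=(abs(z-70)<12)&(c["z_map"].ravel()>0)&(abs(P[:,0]-600)<250)&(abs(P[:,1]+15)<200)
    print(n,m.sum(), P[m][:, :2].mean(0))
    Pi=cloud(c)
    r=(slice(128,200,3),slice(270,348,3)) if n=="top" else (slice(195,255,3),slice(265,340,3))
    for row in Pi[r][:,:,2]: print(' '.join('%4d'%x for x in row))
P=cloud(t)
for u,v in((308,163),(308,140),(308,186),(285,163),(332,163)): print(u,v,np.round(P[v,u]))
E
```

```text
top 3134 [586.07725896 -13.74966965]
  -3    1   -1   -2    3   -6   -3    3   -2    0    1   -1    2    2    3    0   -6    0   21   54   59   51   36    4    0   -1
   9    4    1    3    2   -4    8   -2   -1    0    3   10   -1   -6    3    2   -2    2    1   21   26   15    0    0    2    5
  -1    0   -2    6    1    6   -3    1   -4    0   78   75   76   72   78   81    6    3    1    4   -2    0    0    0    3   -3
   0    6   -1    1    5    1   -1    7    8   71   77   69   74   70   77   74   74    0    1   -5    5   -5   -1    7    0    5
  -1   -6    3   -4    3   -3   -1   68   71   71   73   76   77   80   79   69   65   66   75    0    0    1    0    6   -2    0
   0    1   -3   -2   -3    0   71   75   72   66   73   77   76   75   78   68   65   66   65   77   -9    0    0   -1    1    0
  -2    0   -3    0    4   69   73   73   66   69   69   72   72   76   75   69   71   72   70   71   75    2    0    8    5    0
   0    0    9   -4    6   70   66   72   69   80   77   63   73   66   69   70   72   70   72   66   74   71    2    3    3    2
  -3    2   -5    2   7
[... 4020 characters left out ...]
   70   68   71   71   70   68   68   54   64   59   30   20    1   99   62
   0    0   -1    0   12   29   37   42   52   52   53   56   55   56   54   51   48   44   38   30   22   11    2   88   98
   0    0   -2    0    3   11   25   33   37   40   41   42   41   44   42   38   33   30   27   22    9    1    1   77   80
   1    0    2    2   -1    2    9   24   26   28   29   29   31   30   31   25   20   19   13    8   -3    2    4   65   73
   1   -1    0   -1    0    2    0    6   12   12   16   23   19   19   17   13   15    7    0    5    0    3    1   50   63
308 163 [588.  -7.  74.]
308 140 [662.  -6.  78.]
308 186 [512.  -8.  90.]
285 163 [585.  64.  82.]
332 163 [588. -81.  79.]
```

View pics/ct.png

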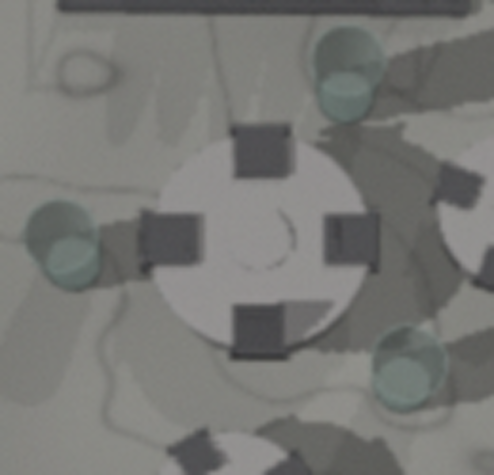

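View pics/cs.png

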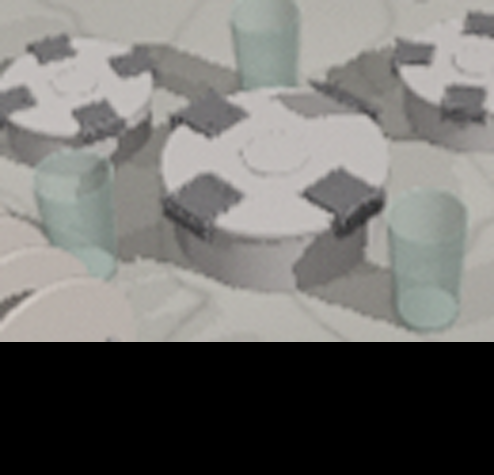

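The open clip is the one nearest the robot, at crop (259,330), which is full-image (308,187). It casts a shadow on the lid and its free edge is near z≈98. I'll fit its geometry from both views.

```bash
python3 - <<'E'
from h import *
t=dict(np.load("top.npz"));s=dict(np.load("scene.npz"))
C=[]
for c in(t,s):
    P=cloud(c); f=c["frame"].astype(int).sum(-1)
    z=P[...,2]; r=np.hypot(P[...,0]-587,P[...,1]+8)
    # lid level circle
    m=(z>60)&(z<82)&(r<115)
    hull=cv2.convexHull(P[m][:,:2].astype(np.float32))
    (x,y),rad=cv2.minEnclosingCircle(hull); print("enc",x,y,rad,np.median(P[m],0))
    o=(abs(P[...,1]+8)<40)&(P[...,0]>480)&(P[...,0]<550)&(z>80)&(z<112)
    q=P[o]; print(o.sum(),q.min(0),q.max(0))
    A=np.c_[q[:,0],np.ones(len(q))]; print("slope",np.linalg.lstsq(A,q[:,2],rcond=None)[0])
    for x0 in range(485,550,6):
        k=q[(q[:,0]>=x0)&(q[:,0]<x0+6)]
        if len(k): print(x0,len(k),np.round([k[:,1].min(),k[:,1].max(),k[:,2].mean()]))
P=cloud(t)
for n,u,v in(("t",(325,337),0),):pass
for u0,u1,v0,v1 in((322,342,106,134),(245,268,152,178),(336,360,184,210)):
    p=P[v0:v1,u0:u1].reshape(-1,3);p=p[p[:,2]>40];print("tumbler",len(p),p.min(0).round(),p.max(0).round())
E
```

```text
enc 590.2605590820312 -5.602518081665039 102.32841491699219 [590.39975991  -7.26658332  72.3550782 ]
157 [491.93935483 -30.0760349   80.2438221 ] [529.44524587  16.3694653  107.22684033]
slope [   0.63727272 -235.43679636]
491 3 [-30.  10.  83.]
497 19 [-30.  13.  85.]
503 25 [-27.  13.  86.]
509 35 [-27.  13.  90.]
515 31 [-27.  16.  95.]
521 30 [-27.  13. 100.]
527 14 [-27.  13. 101.]
enc 589.4368896484375 1.400499939918518 103.75664520263672 [598.53930193   8.0413971   71.85492892]
43 [497.80774184 -26.22763134  80.33313138] [530.75863173  20.74769219 105.03487965]
slope [   0.69054107 -262.1791461 ]
497 5 [-18.  17.  83.]
503 4 [-16.  18.  88.]
509 3 [19. 21. 91.]
515 8 [-17.  20.  97.]
521 14 [-26.  20. 100.]
527 9 [-15.  13. 102.]
tumbler 281 [ 193. -108.   41.] [ 767.  -42. 1630.]
tumbler 252 [193. -42.  40.] [ 616.  183. 1630.]
tumbler 208 [ 193. -157.   40.] [ 515.  -42. 1630.]
```

Call:
move_arm(
  moves=[
    [0.51,-0.416,0,0.245],
    [0.51,-0.416,0,0.245],
    [0.51,-0.416,0,0.245],
    [0.51,-0.416,0,0.245],
    [0.51,-0.416,0,0.245],
    [0.51,-0.416,0,0.245],
    [0.51,-0.416,0,0.245],
    [0.51,-0.416,0,0.245],
    [0.51,-0.416,0,0.245],
    [0.51,-0.416,0,0.245],
    [0.51,-0.416,0,0.245],
    [0.51,-0.416,0,0.245],
  ],
  jaw=0,
)

```text
clock: 1.3
eef_pos: [493.2, -51.1, 224.1]
eef_rot: [3.142, 0.0, -0.0]
wrist_force: [0.1, -0.6, -0.1]
finger_gap: 2.3
finger_force: 0.0
```

Call:
move_arm(
  moves=[
    [0.034,-0.046,0,0],
    [0.034,-0.046,0.03,0],
    [0.034,-0.046,0.05,0],
    [0.034,-0.046,0.065,0],
    [0.034,-0.046,0.075,0],
    [0.034,-0.046,0.075,0],
    [0.034,-0.046,0.075,0],
    [0.034,-0.046,0.075,0],
  ],
)

```text
clock: 2.1
eef_pos: [526.7, -7.3, 150.1]
eef_rot: [3.141, -0.001, -0.0]
wrist_force: [0.2, 0.8, 0.6]
finger_gap: 0.2
finger_force: 0.0
```

```bash
python3 - <<'E'
from h import *
s=manip.read_state();print(s["eef_pos"],s["eef_rot"])
c=viewer.camera("scene");t=viewer.camera("top")
a=cv2.resize(c["frame"][150:270,230:360],None,fx=4,fy=4,interpolation=cv2.INTER_CUBIC)
cv2.imwrite("pics/hold.png",a)
E
```

```text
[526.72375187  -7.26841077 150.14604501] [ 3.14148278e+00 -1.39875475e-03 -4.19293592e-04]
```

View pics/hold.png

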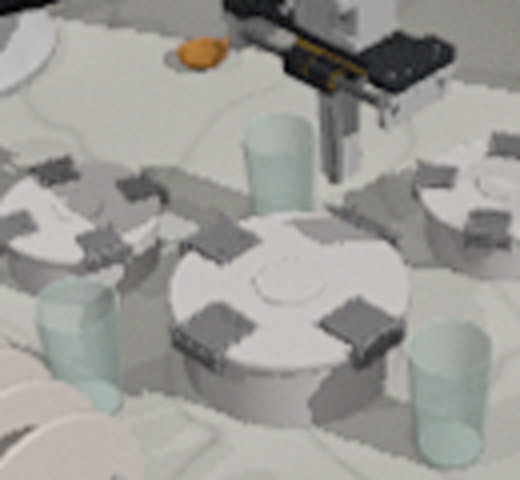

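The closed tip is at crop (337,182), and the clip streak runs from (330,207) to (400,243). I'll check the projection for any sideways offset.

```bash
python3 - <<'E'
from h import *
c=dict(np.load("scene.npz")); M=R.from_euler('xyz',c["orientation"]).as_matrix()
for p in((528,-6,102),(528,15,102),(528,-27,102),(494,-6,76),(527,-7,131)):
    q=M.T@(np.array(p)-c["origin"]); u=q[:2]/q[2]*[c["fx"],c["fy"]]+[c["cx"],c["cy"]]; print(p,((u-[230,150])*4).round())
E
```

```text
(528, -6, 102) [339. 211.]
(528, 15, 102) [358. 222.]
(528, -27, 102) [320. 200.]
(494, -6, 76) [370. 218.]
(527, -7, 131) [338. 179.]
```

Call:
move_arm(
  moves=[
    [0,-0.003,0.004,0],
    [0,-0.003,0.004,0],
    [0,-0.003,0.004,0],
    [0,-0.003,0.004,0],
    [0,-0.003,0.004,0],
    [0,-0.003,0.004,0],
    [0,-0.003,0.004,0],
    [0,-0.003,0.004,0],
    [0,-0.003,0.004,0],
    [0,-0.003,0.004,0],
    [0,-0.003,0.004,0],
    [0,-0.003,0.004,0],
  ],
)

```text
clock: 3.4
eef_pos: [526.4, -4.1, 145.3]
eef_rot: [-3.142, -0.0, -0.0]
wrist_force: [0.7, 0.1, 0.4]
finger_gap: 0.4
finger_force: 0.0
```

Call:
move_arm(
  moves=[
    [0,0,0,0],
    [0,0,0,0],
    [0,0,0,0],
    [0,0,0,0],
    [0,0,0,0],
    [0,0,0,0],
    [0,0,0,0],
    [0,0,0,0],
    [0,0,0,0],
    [0,0,0,0],
    [0,0,0,0],
    [0,0,0,0],
  ],
)

```text
clock: 4.6
eef_pos: [526.4, -4.1, 145.2]
eef_rot: [-3.142, -0.0, -0.0]
wrist_force: [-0.0, -0.8, -0.7]
finger_gap: 0.7
finger_force: 0.0
```

Call:
move_arm(
  moves=[
    [-0.002,0,0.012,0],
    [-0.002,0,0.018,0],
    [-0.002,0,0.022,0],
    [-0.002,0,0.026,0],
    [-0.002,0,0.03,0],
    [-0.002,0,0.034,0],
    [-0.002,0,0.038,0],
    [-0.002,0,0.042,0],
    [-0.002,0,0.044,0],
    [-0.002,0,0.046,0],
    [-0.002,0,0.046,0],
  ],
)

```text
clock: 5.7
eef_pos: [524.2, -4.1, 99.0]
eef_rot: [-3.142, 0.0, -0.0]
wrist_force: [0.8, -1.1, 0.4]
finger_gap: 0.3
finger_force: 0.0
```

Call:
move_arm(
  moves=[
    [0,0,0.001,0],
    [0,0,0.002,0],
    [0,0,0.003,0],
    [0,0,0.004,0],
    [0,0,0.004,0],
    [0,0,0.004,0],
    [0,0,0.004,0],
  ],
)

```text
clock: 6.4
eef_pos: [524.3, -4.1, 95.2]
eef_rot: [-3.142, 0.0, -0.0]
wrist_force: [0.4, -0.6, 0.7]
finger_gap: 0.8
finger_force: 0.0
```

```bash
python3 - <<'E'
from h import *
c=viewer.camera("scene");print(manip.read_state()["wrist_force"])
cv2.imwrite("pics/press.png",cv2.resize(c["frame"][150:270,230:360],None,fx=4,fy=4,interpolation=cv2.INTER_CUBIC))
E
```

```text
[ 0.72578998 -0.69119006 -0.36415709]
```

View pics/press.png

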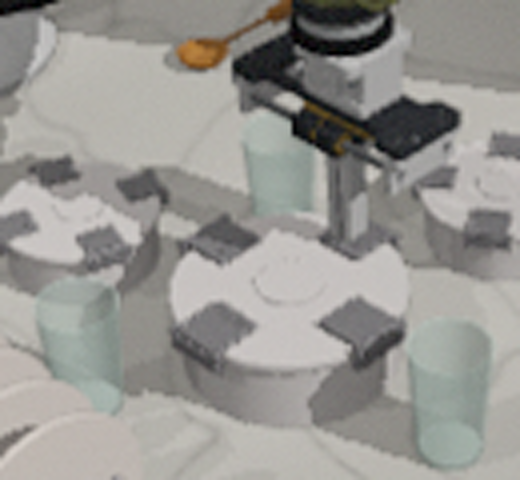

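The clip now lies almost flat under the fingertip at crop (355,242), and the box has not moved. I'll push in 1 mm steps until I feel the lid.

Call:
move_arm(
  moves=[
    [0,0,0.0005,0],
    [0,0,0.001,0],
    [0,0,0.001,0],
  ],
)

```text
clock: 6.75
eef_pos: [524.4, -4.1, 94.9]
eef_rot: [3.142, -0.0, -0.0]
wrist_force: [-2.9, -0.3, 8.3]
finger_gap: 0.6
finger_force: 4.2
```

Call:
move_arm(
  moves=[
    [0,0,0.0005,0],
    [0,0,0.001,0],
    [0,0,0.001,0],
  ],
)

```text
clock: 7.05
eef_pos: [524.5, -4.1, 94.6]
eef_rot: [3.142, -0.001, -0.0]
wrist_force: [-7.3, -0.3, 17.8]
finger_gap: 0.4
finger_force: 8.8
```

The clip has bottomed out: force rises to 18 N with almost no further travel. I'll retract straight up.

Call:
move_arm(
  moves=[
    [0,0,-0.002,0],
    [0,0,-0.01,0],
    [0,0,-0.03,0],
    [0,0,-0.06,0],
    [0,0,-0.1,0],
    [-0.04,0,-0.13,0],
    [-0.09,0,-0.13,0],
    [-0.12,0,-0.13,0],
    [-0.12,0,-0.13,0],
    [-0.12,0,-0.13,0],
  ],
)

```text
clock: 8.05
eef_pos: [404.6, -4.1, 224.0]
eef_rot: [3.141, -0.002, -0.0]
wrist_force: [-0.3, -0.8, -0.3]
finger_gap: 0.5
finger_force: 0.0
```

```bash
python3 - <<'E'
from h import *
c=viewer.camera("scene");t=viewer.camera("top");print(manip.read_state()["eef_pos"])
cv2.imwrite("pics/end.png",cv2.resize(c["frame"][150:270,230:360],None,fx=4,fy=4,interpolation=cv2.INTER_CUBIC))
for c in (c,t):
    P=cloud(c)
    for x in range(498,546,6):
        k=P[(abs(P[...,1]+4)<14)&(abs(P[...,0]-x)<3)&(P[...,2]>60)&(P[...,2]<120)]
        if len(k): print(x,len(k),k[:,2].mean().round(1))
E
```

```text
[405.08289189  -4.14342936 223.41655104]
498 9 76.8
504 10 77.9
510 14 76.9
516 12 77.3
522 6 77.6
528 13 77.6
534 15 73.7
540 15 74.3
528 11 79.1
534 17 76.4
540 12 70.7
```

View pics/end.png

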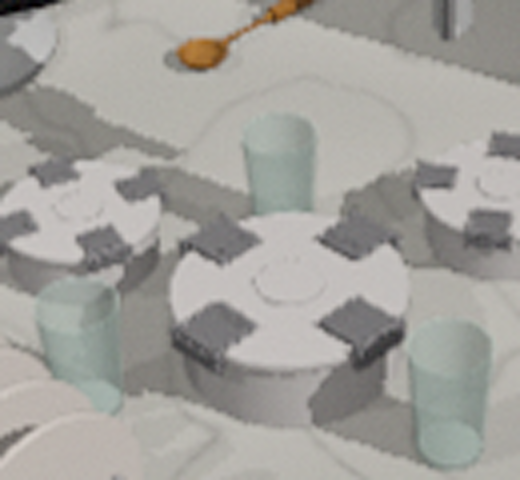

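The clip at crop (358,237) lies flat like the other three (slope about 0.02), and nothing else has moved.

```bash
python3 -c "
from cell import manip
print(manip.sign_off())"
```

```text
the job is handed in; nothing more can be done
None
```

I pointed out the open clip, pressed it flat on the lid and moved the arm clear; the last picture shows nothing else moved, and the job is handed in (no verdict was returned).

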